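# Hold a lasted shoe level over its cemented sole

### The arm

A 6-joint arm with a two-finger parallel gripper is mounted at the origin on the work surface. World frame = base frame: x ahead of the robot, y to its left, z up, the work surface at z = 0. Lengths are in m, angles in rad, forces in N, time in s.
With the tool pointing down it reaches from about 0.375 to 0.9 m from the base axis. Payload 3.1 kg.
Tool frame: the origin (TCP) lies on the centre line of the jaws, within the pads' length; the fingertips stand 19 mm ahead of it and the grasp point (between the pads) is the TCP; y points along the fingers, x is the direction in which the jaws open and shut, and the axes are right-handed (so a half turn about y gives the same grasp; the last joint's range is limited). The gripper opens to 85 mm and grips with 20 to 120 N. Pads are 22 mm wide; open, the fingers measure 114 mm over their backs; the gripper's body (76 mm by 85 mm) begins 54 mm behind the grasp point. The pads swing forward as they close: fully open they stand 13 mm farther back than shut.
Start: joints at [1, 0.527, 1.433, -0, 1.181, -0.178], TCP at [0.239, 0.578, 0.25] pointing down, gripper open.
Joint ranges: [-3.08, 3.08], [-0.75, 2.2], [0.22, 2.44], [-1.43, 4.57], [0, 2.65], [-2.85, 2.85]. Speed limits (rad/s): [2.79, 2.79, 3.14, 3.14, 3.14, 3.14].

### API

Orientations are given as a unit quaternion [x, y, z, w].
In Python, from station import * gives the robot as it stands.
- The arm moves only by the tool step_arm, never from a script. Its argument "moves" is a list of rows, each a list of 7 numbers: the turn, a rotation vector about the tool's x, y, z in rad, then the shift along the tool's x, y, z in cm, then the closure, from -1 (fully open) to 1 (shut). A call has 1 to 12 rows; each row is the pose to reach, as a shift and turn from the pose measured when the call began, along the tool's axes at that moment; what a row does not reach only later rows make up. A row lasts 1/8 s, in which the tool goes at most 62.5 mm and 10.7 degrees, less where a joint would pass 70% of its speed; a pose out of reach is approached as far as the arm can. A call with a gripper value outside its range is refused whole. The fingers move at their own pace and stop on an object; "grip_force" is the grip in N (left out, the last holds). Time passes only in rows, so rows that repeat a pose let the fingers close. It gives the time, the measured TCP pose, the force and the opening at its end, in the units of the state.
- sense(): the state, without advancing time (a new reading comes with each control period).
- snapshot(name): name is "scene" or "top"; returns a dict with "frame" (384x512x3 uint8, red, green, blue), "z_map" (384x512 float32, m along the optical axis (not along the pixel's ray), 0 where there is no reading), "vfov" (degrees; the focal length in pixels is half the picture's height over the tangent of half this angle, whatever the lens; pixels are square), "cx", "cy" (the principal point, pixels), "xyz" and "orientation" of the camera in the world. Camera axes: x right, y down, z forward; pixel columns grow to the right and rows downward; lengths in m; the calibration is good to about 2 mm. A picture is of the moment at which its call begins.
- sign_off(): hands the job in, once; it reports no verdict.
The state is a dict: "t": time; "q": joint angles; "qd": joint speeds; "tau": joint torques, N m; "tcp_pos": TCP position; "tool_rot": TCP orientation; "force": force on the tool from outside, world axes, zero at the start; "ft_torque": the same for the moment, N m; "finger_gap": opening from 0.0 (shut) to 1.0 (fully open).
Only numpy, scipy, OpenCV 4.12 (cv2) and the standard library are available. Lean on these libraries where they do the work, as an engineer would, in place of code of your own. Each camera call takes 0.05 s, during which the arm holds its last target.

### The job

The left sole lying in the sole press is coated with contact cement that grabs at first touch, so let nothing touch the sole or the press yet. Pick up the left shoe of the pair by the bare orange cone of its last, at the shoe's balance point so that it comes up level, carry it level, and bring it squarely over the sole, toe over toe, about 3 cm above the sole's rim. Finish while still holding it there, level and still, without setting it down, and leave the right shoe and everything else on the bench where it is.

Things in the scene. Friction and masses are not known exactly. Their poses are not given: they have to be found in the camera images.
- left_shoe: the left shoe to lift: child's white sneaker upper, 200 x 74 mm, on a rigid shoe last, about 0.45 kg, standing on the bench. Origin: centre of its flat underside; x to the toe, y to its outer side, z up. The toe leans inward (-y). White upper at most 57 mm high. Teal tab at the heel, two slanting teal stripes on the outer side (+y) only. It balances at x = -14 mm, well ahead of the cone's middle
- left_shoe_cone (a point): middle of the top of the last's bare orange cone on the left shoe (x = -42, y = 0, z = 100 mm in the shoe's frame; axes as the shoe's). The cone stands out of the shoe's opening: upright flat parallel sides 26 mm apart (y = -13 to 13 mm), top from x = -87 to 4 mm, bare from z = 57 to 100 mm; a brass-ringed hole in its top near the heel end (x = -60 mm). Not the balance point
- left_shoe_balance (a point): the point to grip on the left shoe: inside the cone above the balance point, 82 mm above the underside, 18 mm below the cone's top (x = -14, y = 0, z = 82 mm in the shoe's frame; axes as the shoe's). Grip across the 26 mm; the white upper below is 54 mm high here, so fingertips reaching 19 mm past the grip stay clear of it
- left_shoe_toe (a point): the left shoe's toe tip, on its underside (x = 100, y = -9, z = 0 mm in the shoe's frame); axes as the shoe's
- right_shoe: the right shoe of the pair, mirror image of the left one (toe leans to +y, teal stripes on its -y side), same size and same orange last; origin and axes likewise (x to its toe). To be left alone
- sole_press: bench sole press, fixed: grey-green cast base 320 x 165 x 18 mm, dark pad box with rubber mattress (top 40 mm above the bench), the sole on it, aluminium heel and toe stops (54 mm high, x = -118 and 118 mm). Origin: centre of the base's underside; x to the sole's toe, z up. At x = -20, y = 158 mm a column 254 mm high, hub radius 33 mm, its pressing arm parked away to +y: nothing is over the sole
- sole_centre (a point): centre of the sole's rim plane, 60 mm above the bench; the shoe's origin belongs straight above it. Axes as the press. The sole is an off-white rubber left cup sole, 209 mm long, with a rim wall 20 mm high and a teal line round it
- sole_balance (a point): point of the sole's rim plane (60 mm above the bench) over which the shoe's balance point belongs: x = -14 mm from sole_centre; axes as the press
- sole_toe (a point): toe tip of the sole, in its rim plane (60 mm above the bench), x = 100, y = -9 mm from sole_centre: the shoe's toe tip belongs straight above it; axes as the press
- cement_pot: closed dark cement pot, 80 mm across, 80 mm high; origin under its centre
- primer_cup: teal open cup, 68 mm across, 55 mm high; origin under its centre
- cement_brush: flat brush with wooden handle, 190 mm long, lying; origin under its middle, x towards the bristles
- shoe_hammer: hammer with wooden handle, 250 mm long, lying; origin under its middle, x towards the head
Mind the look-alikes: they are no part of the job. Leave any green look-alike of the left_shoe alone.

How it is judged:
By the outcome, as a careful person would: the job done as asked, in the order asked, and still so for the second after the job is handed in, while the arm keeps its last pose, push and grip.
It also fails if it takes over 38 s, if anything falls off the work surface, if the arm or the gripper's body presses on something with over 40 N, if the wrist force passes 120 N, or if a joint passes its speed limit or range.

## Working session

There is one attempt and no reset: what is moved stays moved. The work goes in short steps, Python scripts to look and compute and a tool call to move; the robot and the scene stay as the last step left them, time stands still between calls to the robot, and variables do not carry over. Pictures are saved under pics/ and viewed, and the job is handed in when it is done.

Besides the shell and the picture viewer there is one more tool, called after "Emit:" in YAML: its name, and indented under it one key for each argument. step_arm: Moves the arm, as the interface text tells. Its arguments: {"type":"object","properties":{"moves":{"type":"array","items":{"type":"array","items":{"type":"number"}}},"grip_force":{"type":"number"}},"required":["moves"]}

```bash
ls; mkdir -p pics; python3 - <<'E'
from station import *
import cv2
print(sense())
for n in ["scene","top"]:
    s=snapshot(n)
    cv2.imwrite(f"pics/{n}0.png",s["frame"][:,:,::-1])
    import numpy as np
    np.savez(f"pics/{n}0.npz",**s)
    print(n,s["vfov"],s["cx"],s["cy"],s["xyz"],s["orientation"])
E
```

```text
pics
{'t': 0.0, 'q': array([ 1.00050110e+00,  5.28454396e-01,  1.43390075e+00, -7.59157248e-06,
        1.18143078e+00, -1.78505498e-01]), 'qd': array([ 0.00142326, -0.00051253, -0.00087195, -0.00095523, -0.00100991,
        0.00012467]), 'tau': array([-3.95736824e-04, -4.42344475e+01, -1.78025490e+01, -1.91524550e-04,
        8.41704343e-03,  1.93292806e-05]), 'tcp_pos': array([0.23825497, 0.57706682, 0.24934132]), 'tool_rot': array([ 0.58807028,  0.3924055 , -0.39382524, -0.58744612]), 'force': array([-0.49960839, -0.06183826,  0.10100441]), 'ft_torque': array([ 0.02104859, -0.01628386, -0.01384293]), 'finger_gap': 1.0009439670658853}
scene 44.03606682968016 258.0679156059766 192.66638490127036 [ 1.04670942 -0.89308838  1.13465257] [ 0.87368627  0.3021502  -0.11847952 -0.36240884]
top 54.9532067133804 251.41295610328118 192.0465481176688 [ 0.36288341 -0.08229818  1.24788883] [-0.70422438  0.70931365 -0.02648524  0.01551453]
```

View pics/scene0.png

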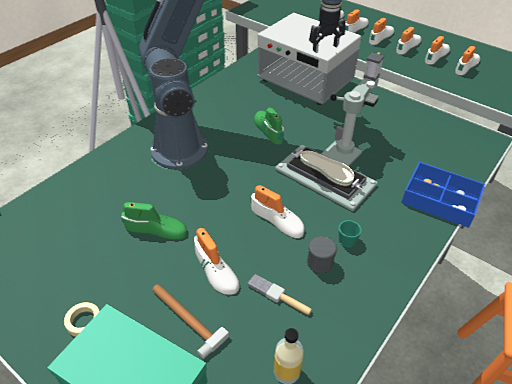

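View pics/top0.png

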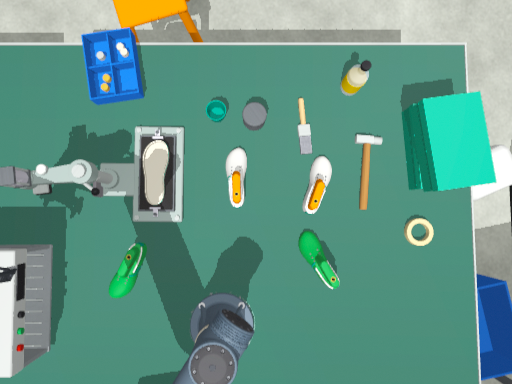

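```bash
python3 - <<'E'
import cv2,numpy as np
a=cv2.imread("pics/scene0.png");b=cv2.imread("pics/top0.png")
cv2.imwrite("pics/sz.png",cv2.resize(a[175:300,180:320],None,fx=5,fy=5,interpolation=cv2.INTER_CUBIC))
cv2.imwrite("pics/tz.png",np.hstack([cv2.resize(b[115:225,130:345],None,fx=3.7,fy=3.7,interpolation=cv2.INTER_CUBIC)]))
E
```

```text
(no output)
```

View pics/sz.png

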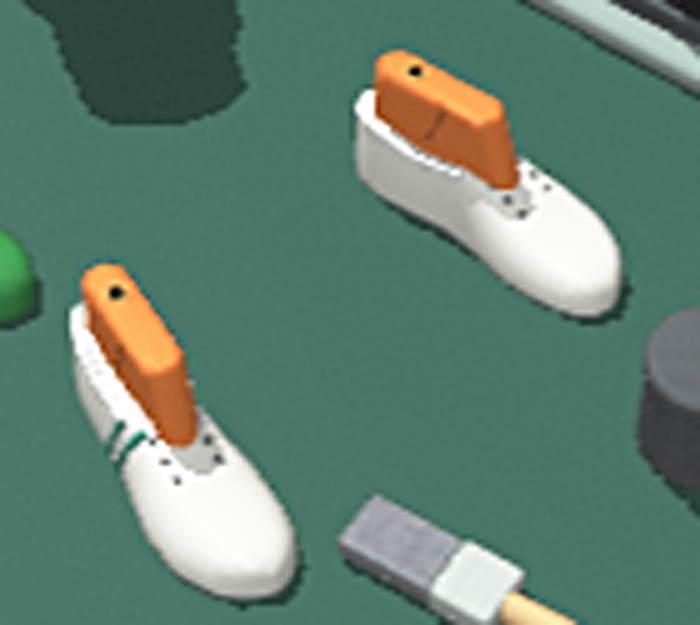

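View pics/tz.png

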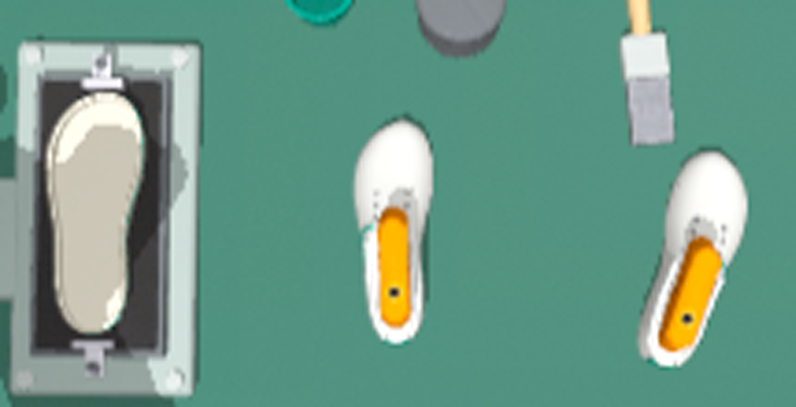

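```bash
cat > h.py <<'E'
import numpy as np,cv2
from scipy.spatial.transform import Rotation as R
def cloud(s):
    H,W=s["z_map"].shape; f=H/2/np.tan(np.radians(float(s["vfov"]))/2)
    v,u=np.mgrid[:H,:W]; z=s["z_map"]
    d=np.stack([(u-s["cx"])/f,(v-s["cy"])/f,np.ones_like(z)],-1)
    return d@R.from_quat(s["orientation"]).as_matrix().T*z[...,None]+s["xyz"]
def plane(s,px,z):
    H=s["z_map"].shape[0]; f=H/2/np.tan(np.radians(float(s["vfov"]))/2)
    px=np.atleast_2d(px).astype(float)
    d=np.c_[(px[:,0]-s["cx"])/f,(px[:,1]-s["cy"])/f,np.ones(len(px))]@R.from_quat(s["orientation"]).as_matrix().T
    o=np.array(s["xyz"]); return o+d*((z-o[2])/d[:,2])[:,None]
def hsv(s): return cv2.cvtColor(s["frame"],cv2.COLOR_RGB2HSV)
def rect(P):
    c,(w,h),a=cv2.minAreaRect(P[:,:2].astype(np.float32)*1000)
    return np.round(c,1),round(w,1),round(h,1),round(a,2)
E
python3 - <<'E'
from h import *
for n in ["top","scene"]:
    s=dict(np.load(f"pics/{n}0.npz")); P=cloud(s); h=hsv(s)
    m=(h[...,0]>5)&(h[...,0]<25)&(h[...,1]>150)
    tab=P[(np.abs(P[...,2])<.03)&(P[...,0]>.3)&(P[...,0]<.8)&(np.abs(P[...,1])<.4)]
    print(n,"bench z med",np.median(tab[:,2]))
    near=(np.hypot(P[...,0]-.48,P[...,1]+.0)<.12)
    print("orange cnt",(m&near).sum())
    Q=P[m&near]; print("z pct",np.percentile(Q[:,2],[5,50,90,99]))
    top=m&near&(P[...,2]>.092)
    T=P[top]; print("top",len(T),rect(T),T.mean(0))
    # component via pixels: cast to z=.1
    n_,l,st,c=cv2.connectedComponentsWithStats((m&(P[...,2]>.03)&(P[...,2]<.15)).astype(np.uint8))
    for i in range(1,n_):
        if st[i,4]>60:
            v,u=np.where((l==i)&(P[...,2]>.09)); 
            if len(u): print(i,st[i],c[i],"proj z=.1",rect(plane(s,np.c_[u,v],.1)),"pct z",np.median(P[v,u,2]))
    # press
    reg=(P[...,0]>.3)&(P[...,0]<.75)&(P[...,1]>.05)&(P[...,1]<.4)
    for lo,hi in[(.01,.025),(.034,.045),(.055,.065)]:
        mm=(reg&(P[...,2]>lo)&(P[...,2]<hi)).astype(np.uint8)
        k,l,st,c=cv2.connectedComponentsWithStats(mm)
        for i in range(1,k):
            if st[i,4]>30: 
                T=P[l==i]; print(lo,st[i],rect(T),np.median(T[:,2]))
E
```

```text
top bench z med 0.0015347946832354742
orange cnt 231
z pct [0.07784091 0.10044876 0.10364122 0.1057478 ]
top 213 (array([444.3, -52.9]), 88.2, 24.4, 3.63) [ 0.44458401 -0.05298035  0.10078535]
3 [232 171   9  32 231] [236.12987013 186.63203463] proj z=.1 (array([444.2, -52.9]), 88.1, 24.3, 3.3) pct z 0.10078866628654648
4 [308 179  17  31 280] [315.97142857 194.28214286] proj z=.1 (array([ 418.9, -303.8]), 25.6, 91.4, 69.31) pct z 0.10082567634317219
0.01 [ 101  127   83   96 2576] (array([499. , 263.1]), 273.0, 320.1, 89.61) 0.01869281123867339
0.034 [ 138  136   38   81 1295] (array([491.2, 210. ]), 118.6, 265.0, 89.12) 0.04002259141438147
0.034 [ 99 169  19  29 157] (array([463.5, 366.4]), 49.9, 96.4, 73.89) 0.04178260254939237
0.055 [143 148   5  24  35] (array([541.3, 244.7]), 11.0, 75.1, 83.26) 0.05980226352687179
0.055 [162 149   7  37  53] (array([516.2, 176.2]), 8.2, 116.7, 80.86) 0.05995993085605145
0.055 [145 183  19  22  59] (array([431. , 212.2]), 60.0, 67.7, 89.23) 0.06006907689230134
scene bench z med 0.0012726070856431404
orange cnt 425
z pct [0.05690865 0.08549686 0.
[... 794 characters left out ...]
486.4, 341.2]), 113.0, 112.1, 2.29) 0.01859217210973063
0.01 [296 144  11   8  38] (array([354.4, 271. ]), 23.4, 48.2, 7.08) 0.019598026139543534
0.01 [ 276  152  102   58 1093] (array([501.9, 206.9]), 169.4, 322.5, 89.3) 0.018205150148816074
0.034 [335 134  20  18 114] (array([472.3, 366.4]), 89.9, 62.8, 3.89) 0.04108278196825821
0.034 [287 153  80  43 709] (array([510. , 186.5]), 275.6, 117.4, 11.14) 0.03997032341249329
0.055 [301 150  53  23  93] (array([489.2, 234.6]), 201.2, 32.4, 6.68) 0.059079199160083196
0.055 [301 154  38  27  75] (array([486.2, 180.5]), 15.3, 168.9, 83.29) 0.059041946757402375
0.055 [340 174  14   9  31] (array([595., 194.]), 60.9, 22.4, 71.62) 0.058354626107387064
```

```bash
python3 - <<'E'
from h import *
from scipy.ndimage import gaussian_filter1d
s=dict(np.load("pics/top0.npz")); g=cv2.cvtColor(s["frame"],cv2.COLOR_RGB2GRAY).astype(float)
S=s["frame"].astype(float)
def edge(line,lo,hi,first=True):
    # strongest gradient subpixel
    d=np.abs(np.gradient(gaussian_filter1d(line,.7,axis=0),axis=0)).sum(1)
    k=lo+np.argmax(d[lo:hi]); 
    a,b,c=d[k-1:k+2]; return k+.5*(a-c)/(a-2*b+c)
R_=np.array([(edge(S[r],178,190),r) for r in range(134,216)])
L_=np.array([(edge(S[r],130,138),r) for r in list(range(134,160))+list(range(200,216))])
T_=np.array([(c,edge(S[:,c],122,132)) for c in range(142,178)])
B_=np.array([(c,edge(S[:,c],215,226)) for c in range(142,178)])
out={}
for n,E in dict(R=R_,L=L_,T=T_,B=B_).items():
    for z in(.018,.0):
        P=plane(s,E,z)[:,:2]*1000
        f=cv2.fitLine(P.astype(np.float32),cv2.DIST_HUBER,0,.01,.01).ravel()
        res=np.abs((P-f[2:])@[-f[1],f[0]])
        print(n,z,"ang",np.degrees(np.arctan2(f[1],f[0])),"pt",f[2:],"res",np.median(res))
# cone, PCA
h=hsv(s)
for box in((225,165,250,215),(302,172,335,220)):
    u0,v0,u1,v1=box
    m=np.zeros(h.shape[:2],bool); m[v0:v1,u0:u1]=True
    m&=(h[...,0]>5)&(h[...,0]<25)&(h[...,1]>120)
    P=cloud(s); m&=P[...,2]>.085
    v,u=np.where(m); Q=plane(s,np.c_[u,v],.1)[:,:2]*1000
    c=Q.mean(0); w,V=np.linalg.eigh(np.cov((Q-c).T)); a=V[:,1]*np.sign(V[0,1])
    print("cone",len(u),c,np.degrees(np.arctan2(a[1],a[0])),"ext",np.sqrt(12*w))
    # white shoe outline
    m2=np.zeros_like(m); m2[v0-30:v1,u0-5:u1+5]=True
    m2&=(P[...,2]>.008)&(P[...,2]<.12)
    v,u=np.where(m2); Q=P[v,u,:2]*1000
    ax=np.array([a[0],a[1]]); ay=np.array([-a[1],a[0]])
    print("shoe ext along",np.percentile((Q-c)@ax,[0,1,99,100]),"across",np.percentile((Q-c)@ay,[0,1,99,100]),rect(Q/1000))
# sole rim outline by depth z>.05
m=np.zeros(h.shape[:2],np.uint8); m[132:212,140:178]=1
m&=(h[...,2]>110).astype(np.uint8)&(P[...,2]>.043).astype(np.uint8)
k,l,st,c=cv2.connectedComponentsWithStats(m); print(st)
i=1+np.argmax(st[1:,4]); v,u=np.where(l==i); Q=plane(s,np.c_[u,v],.06)
print("sole",rect(Q), Q[:,:2].min(0),Q[:,:2].max(0))
# hole in the cone
im=np.zeros((10,10))
E
```

```text
R 0.018 ang -0.9537587 pt [505.9735  128.73491] res 0.14165933949850812
R 0.0 ang -0.95375884 pt [508.06772 131.82349] res 0.1437417791126989
L 0.018 ang -0.88538104 pt [473.50366 291.0598 ] res 0.2053120450227079
L 0.0 ang -0.88537973 pt [475.12265 296.52408] res 0.2083146781547231
T 0.018 ang 88.588135 pt [658.22845 209.51826] res 0.12810031926165533
T 0.0 ang 88.588066 pt [662.55096 213.78912] res 0.12995888340576822
B 0.018 ang 89.36981 pt [341.9205  210.84224] res 0.049653132857512695
B 0.0 ang 89.36983 pt [341.6137  215.13249] res 0.05036485692443803
cone 229 [445.52252991 -52.88675858] 2.343309597489184 ext [25.10720055 87.89875237]
shoe ext along [-60.79122698 -56.84252505 132.8572499  156.16884763] across [-41.67118759 -34.80732979  31.89244757  44.90707092] (array([493.8, -49.2]), 217.0, 83.2, 1.37)
cone 233 [ 420.43565932 -304.16207788] -21.144261994168385 ext [26.06584277 87.95454415]
shoe ext along [-61.10895122 -57.44086106 163.40264484 170.0463775 ] across [-70.13320687 -31.79304954  93.62588139 101.08421975] (array([ 479.6, -319.6]), 135.5, 242.4, 82.97)
[[     0      0    512    384 195265]
 [   155    132      5      2      8]
 [   158    135      1      1      1]
 [   152    136     12      3     24]
 [   142    140     27     65   1291]
 [   149    207     11      4     19]]
sole (array([500.7, 209.2]), 207.3, 83.6, 0.33) [0.39713859 0.16757043] [0.60437335 0.25131436]
```

```bash
python3 - <<'E'
from h import *
for n,box in(("top",(225,165,250,215)),("scene",(250,180,290,220))):
    s=dict(np.load(f"pics/{n}0.npz")); h=hsv(s); P=cloud(s)
    u0,v0,u1,v1=box
    o=np.zeros(h.shape[:2],bool); o[v0:v1,u0:u1]=1
    o&=(h[...,0]>5)&(h[...,0]<25)&(h[...,1]>120)
    hull=cv2.fillConvexPoly(np.zeros(o.shape,np.uint8),cv2.convexHull(np.argwhere(o)[:,::-1].astype(np.int32)),1)
    print(n,"V hist",np.histogram(h[...,2][o],bins=8))
    d=(hull>0)&(h[...,2]<100); v,u=np.where(d); w=120.-h[v,u,2]
    print(list(zip(u,v,h[v,u,2])))
    for thr in(200,220):
        t=o&(h[...,2]>thr); vv,uu=np.where(t)
        if len(uu): print(thr,rect(plane(s,np.c_[uu,vv],.1)),plane(s,np.c_[uu,vv],.1).mean(0))
    # white toe: project sil to bench
E
```

```text
top V hist (array([  4,   0,   3,  17,   8,   9,  17, 189]), array([131. , 146.5, 162. , 177.5, 193. , 208.5, 224. , 239.5, 255. ]))
[(np.int64(236), np.int64(193), np.uint8(53)), (np.int64(236), np.int64(194), np.uint8(51))]
200 (array([445.6, -52.5]), 91.0, 24.6, 4.05) [ 0.44554894 -0.05252189  0.1       ]
220 (array([444.1, -52.2]), 88.1, 23.9, 3.24) [ 0.44494088 -0.05229635  0.1       ]
scene V hist (array([  3,  12,  41, 220,  24,  13,  11, 135]), array([111., 129., 147., 165., 183., 201., 219., 237., 255.]))
[(np.int64(262), np.int64(189), np.uint8(2)), (np.int64(263), np.int64(189), np.uint8(0))]
200 (array([445.6, -54.3]), 86.9, 26.5, 1.65) [ 0.44733895 -0.05444394  0.1       ]
220 (array([445.7, -54.3]), 86.9, 25.4, 2.67) [ 0.44753522 -0.05442536  0.1       ]
```

```bash
cat >> h.py <<'E'
def toolR(yaw,flip=1):
    # tool x along flip*(perp to heading), tool y down
    x=flip*np.array([-np.sin(yaw),np.cos(yaw),0]); y=np.array([0,0,-1.]); return np.c_[x,y,np.cross(x,y)]
def delta(st,pos,Rt):
    R0=R.from_quat(st["tool_rot"]).as_matrix()
    return np.round(R.from_matrix(R0.T@Rt).as_rotvec(),4),np.round(R0.T@(np.array(pos)-st["tcp_pos"])*100,2)
E
python3 - <<'E'
from h import *
from station import *
st=sense(); print(R.from_quat(st["tool_rot"]).as_matrix().round(3))
for n,p in(("top",(236,193.5)),("scene",(262.5,189))):
    s=dict(np.load(f"pics/{n}0.npz")); print(n,plane(s,p,.1))
for f in(1,-1):
    for pos in([.3,.3,.35],[.474,-.052,.25],[.474,-.052,.13],[.474,-.052,.082]): print(f,pos,*delta(st,pos,toolR(np.radians(2.4),f)))
E
```

```text
[[ 0.382 -0.001 -0.924]
 [ 0.924 -0.002  0.382]
 [-0.002 -1.     0.   ]]
top [[ 0.42688817 -0.05236948  0.1       ]]
scene [[ 0.42611903 -0.05253346  0.1       ]]
1 [0.3, 0.3, 0.35] [-0.0008 -0.4337 -0.0018] [-23.28 -10.02 -16.28]
1 [0.474, -0.052, 0.25] [-0.0008 -0.4337 -0.0018] [-4.915e+01  2.000e-02 -4.581e+01]
1 [0.474, -0.052, 0.13] [-0.0008 -0.4337 -0.0018] [-49.12  12.02 -45.81]
1 [0.474, -0.052, 0.082] [-0.0008 -0.4337 -0.0018] [-49.11  16.82 -45.81]
-1 [0.3, 0.3, 0.35] [ 2.5000e-03  2.7079e+00 -1.0000e-03] [-23.28 -10.02 -16.28]
-1 [0.474, -0.052, 0.25] [ 2.5000e-03  2.7079e+00 -1.0000e-03] [-4.915e+01  2.000e-02 -4.581e+01]
-1 [0.474, -0.052, 0.13] [ 2.5000e-03  2.7079e+00 -1.0000e-03] [-49.12  12.02 -45.81]
-1 [0.474, -0.052, 0.082] [ 2.5000e-03  2.7079e+00 -1.0000e-03] [-49.11  16.82 -45.81]
```

Emit:
step_arm:
  moves:
    - [0, 0, 0, -2, -3, -1.5, -1]
    - [0, -0.05, 0, -5, -6, -3.5, -1]
    - [0, -0.1, 0, -9, -9, -6, -1]
    - [0, -0.15, 0, -13, -10, -9, -1]
    - [0, -0.2, 0, -17, -10, -12, -1]
    - [0, -0.25, 0, -20.5, -10, -14.5, -1]
    - [0, -0.3, 0, -23.3, -10, -16.3, -1]
    - [0, -0.35, 0, -27, -10, -20, -1]
    - [0, -0.4, 0, -31, -10, -24.5, -1]
    - [0, -0.43, 0, -35, -9, -29.5, -1]
    - [0, -0.434, 0, -39, -7, -34, -1]
    - [0, -0.434, 0, -43, -5, -39, -1]

```text
t: 1.6
tcp_pos: [0.4314, 0.0356, 0.302]
tool_rot: [-0.49, -0.51, 0.511, 0.489]
force: [0.5, 0.7, 0.4]
finger_gap: 0.997
```

```bash
python3 - <<'E'
from h import *
from station import *
st=sense(); print(st["t"],st["tcp_pos"],st["force"],st["q"])
for pos in([.473,-.052,.15],[.473,-.052,.082]): print(*delta(st,pos,toolR(np.radians(2.4))))
E
```

```text
1.6 [0.43137377 0.03556359 0.30198538] [0.53937993 0.67442403 0.38761592] [-1.76091530e-01  1.94975175e-01  1.82008423e+00 -1.66305358e-03
  1.12683981e+00 -1.78794596e+00]
[-0.0006 -0.0001 -0.0014] [-8.9  15.21 -3.8 ]
[-0.0006 -0.0001 -0.0014] [-8.89 22.01 -3.81]
```

Emit:
step_arm:
  moves:
    - [0, 0, 0, -4, 3, -2, -1]
    - [0, 0, 0, -8.9, 7, -3.8, -1]
    - [0, 0, 0, -8.9, 12, -3.8, -1]
    - [0, 0, 0, -8.9, 14, -3.8, -1]
    - [0, 0, 0, -8.9, 14, -3.8, -1]
    - [0, 0, 0, -8.9, 14, -3.8, -1]

```text
t: 2.35
tcp_pos: [0.4735, -0.052, 0.1628]
tool_rot: [-0.49, -0.51, 0.511, 0.489]
force: [0.5, 0.6, -0.8]
finger_gap: 1.002
```

```bash
python3 - <<'E'
from h import *
from station import *
st=sense(); print(st["t"],st["tcp_pos"],st["force"])
for n in("scene","top"):
    s=snapshot(n); cv2.imwrite(f"pics/{n}1.png",s["frame"][:,:,::-1])
    if n=="scene": cv2.imwrite("pics/s1z.png",cv2.resize(s["frame"][100:260,180:380,::-1],None,fx=3.7,fy=3.7,interpolation=cv2.INTER_CUBIC))
st=sense()
for pos in([.473,-.052,.082],): print(*delta(st,pos,toolR(np.radians(2.4))))
E
```

```text
2.35 [ 0.47351703 -0.05202942  0.16275981] [ 0.50917691  0.59006888 -0.81115283]
[ 0.002   0.0004 -0.0025] [0.03 8.13 0.1 ]
```

View pics/s1z.png

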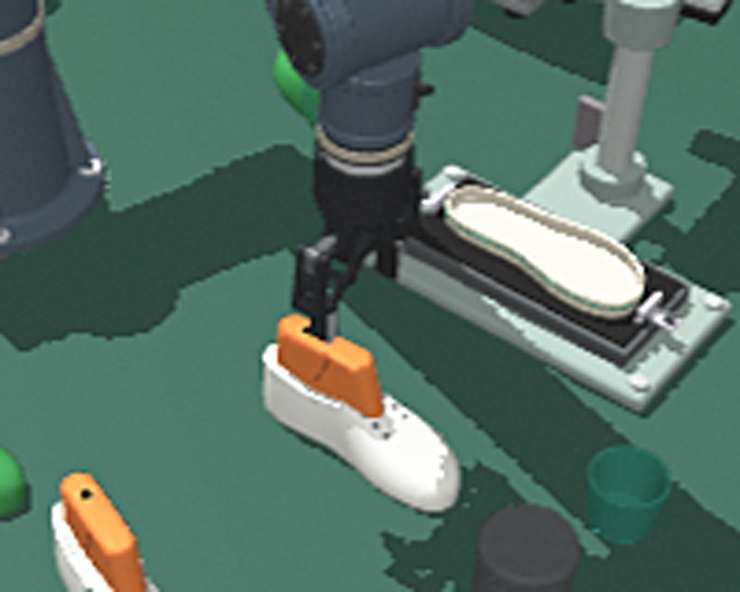

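The gripper is poised above the cone of the left shoe (crop ≈(325,345)), fingers either side. I'll descend and grip.

Emit:
step_arm:
  moves:
    - [0, 0, 0, 0, 3, 0, -1]
    - [0, 0, 0, 0, 5.5, 0, -1]
    - [0, 0, 0, 0, 7.5, 0, -1]
    - [0, 0, 0, 0, 8.1, 0, -1]
    - [0, 0, 0, 0, 8.1, 0, -1]
    - [0, 0, 0, 0, 8.1, 0, -1]
  grip_force: 50

```text
t: 3.2
tcp_pos: [0.4747, -0.0524, 0.0833]
tool_rot: [0.491, 0.511, -0.51, -0.487]
force: [0.6, 0.9, 0.4]
finger_gap: 1.0
```

Emit:
step_arm:
  moves:
    - [0, 0, 0, 0, 0, 0, -0.5]
    - [0, 0, 0, 0, 0, 0, 0]
    - [0, 0, 0, 0, 0, 0, 0.3]
    - [0, 0, 0, 0, 0, 0, 0.5]
    - [0, 0, 0, 0, 0, 0, 0.8]
    - [0, 0, 0, 0, 0, 0, 1]
    - [0, 0, 0, 0, 0, 0, 1]
    - [0, 0, 0, 0, 0, 0, 1]
    - [0, 0, 0, 0, 0, 0, 1]
  grip_force: 60

```text
t: 4.32
tcp_pos: [0.4747, -0.0523, 0.0835]
tool_rot: [0.491, 0.511, -0.51, -0.487]
force: [0.5, 1.1, 5.7]
finger_gap: 0.297
```

```bash
python3 - <<'E'
from h import *
from station import *
st=sense(); print(st)
s=snapshot("scene"); cv2.imwrite("pics/s2z.png",cv2.resize(s["frame"][100:260,180:380,::-1],None,fx=3.7,fy=3.7,interpolation=cv2.INTER_CUBIC))
print(*delta(st,[.473,-.052,.082],toolR(np.radians(2.4))))
E
```

```text
{'t': 4.325, 'q': array([-0.34349266,  0.62436103,  1.93665759, -0.00272608,  0.57556195,
       -1.95431974]), 'qd': array([-0.00181078, -0.00087263, -0.0008133 ,  0.00014377,  0.00010137,
        0.00122707]), 'tau': array([ -0.28585891, -35.00352502,  -6.67070255,  -0.10021279,
        -0.23958318,  -0.09401672]), 'tcp_pos': array([ 0.47467465, -0.05232876,  0.08346639]), 'tool_rot': array([ 0.49114105,  0.51070921, -0.51021888, -0.48747643]), 'force': array([0.53523809, 1.06961355, 5.72448614]), 'ft_torque': array([-0.06449589,  0.12581283, -0.09000042]), 'finger_gap': 0.29747915933326874}
[ 0.0041  0.0004 -0.0033] [0.04 0.15 0.17]
```

View pics/s2z.png

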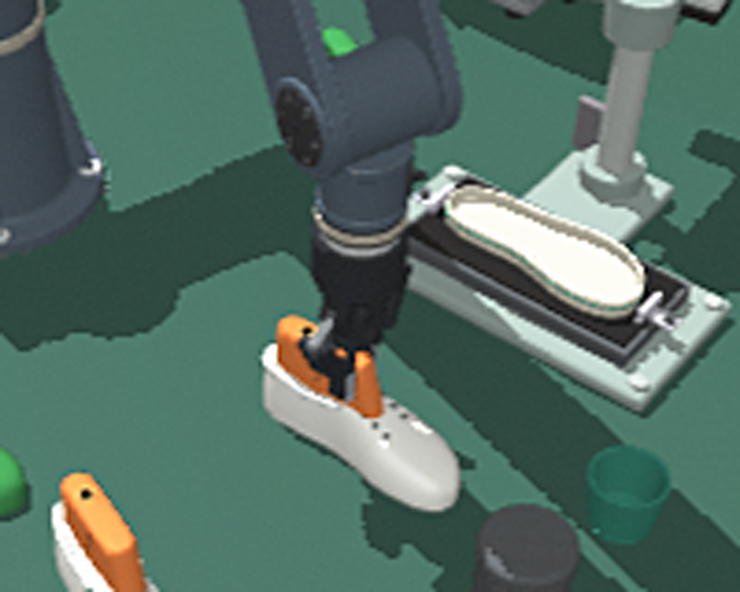

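Emit:
step_arm:
  moves:
    - [0, 0, 0, 0, -0.2, 0, 1]
    - [0, 0, 0, 0, -0.8, 0, 1]
    - [0, 0, 0, 0, -1.8, 0, 1]
    - [0, 0, 0, 0, -3, 0, 1]
    - [0, 0, 0, 0, -4, 0, 1]
    - [0, 0, 0, 0, -4, 0, 1]
    - [0, 0, 0, 0, -4, 0, 1]
  grip_force: 75

```text
t: 5.25
tcp_pos: [0.4744, -0.0522, 0.1236]
tool_rot: [0.491, 0.511, -0.51, -0.487]
force: [0.1, -0.8, -5.2]
finger_gap: 0.29
```

```bash
python3 - <<'E'
from h import *
from station import *
st=sense(); print(st["t"],st["tcp_pos"],st["force"],st["ft_torque"],st["finger_gap"])
s=snapshot("scene"); cv2.imwrite("pics/s3z.png",cv2.resize(s["frame"][100:260,180:380,::-1],None,fx=3.7,fy=3.7,interpolation=cv2.INTER_CUBIC))
np.savez("pics/scene3.npz",**s)
st=sense(); print(*delta(st,[.475,-.052,.19],toolR(np.radians(2.4))))
E
```

```text
5.25 [ 0.47438668 -0.05215504  0.12355454] [ 0.11839594 -0.80989341 -5.24299578] [-0.01641149 -0.02272249 -0.01432566] 0.2900643285244617
[ 0.0036  0.0004 -0.0031] [-0.01 -6.67 -0.1 ]
```

View pics/s3z.png

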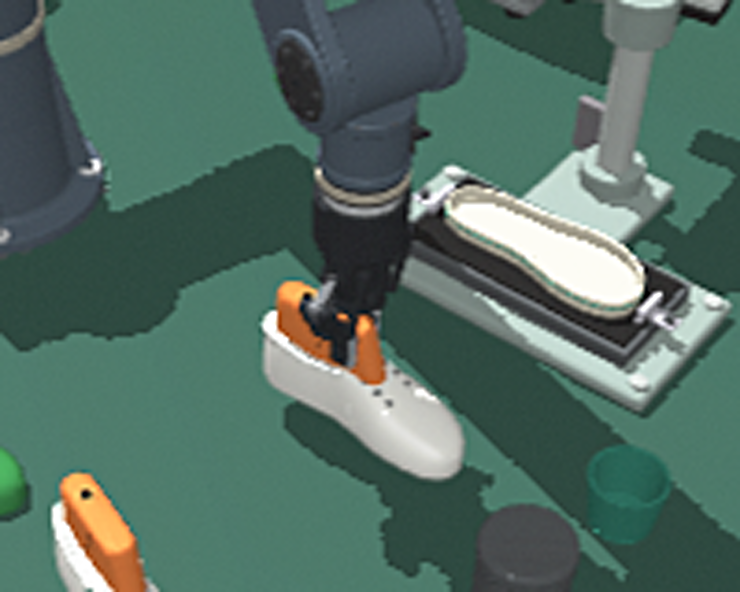

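```bash
python3 - <<'E'
from h import *
a=dict(np.load("pics/scene0.npz"));b=dict(np.load("pics/scene3.npz"))
for s,dz in((a,0),(b,.04)):
    P=cloud(s);h=hsv(s)
    w=(h[...,1]<40)&(h[...,2]>140)&(np.abs(P[...,1]+.05)<.07)&(P[...,2]>.015+dz)&(P[...,2]<.12+dz)
    o=(h[...,0]>5)&(h[...,0]<25)&(h[...,1]>120)&(h[...,2]>215)&(np.abs(P[...,1]+.05)<.06)&(P[...,0]>.38)&(P[...,0]<.56)
    for n,m in(("white",w),("orange",o)):
        Q=P[m]
        for lo in np.arange(.38,.60,.02):
            k=Q[(Q[:,0]>lo)&(Q[:,0]<=lo+.02)]
            if len(k)>5: print(n,round(lo,2),len(k),np.round(np.percentile(k[:,2],[50,90])*1000,1))
E
```

```text
white 0.38 26 [48.8 59.5]
white 0.4 48 [43.7 58.7]
white 0.42 58 [40.5 55.2]
white 0.44 56 [35.8 51.5]
white 0.46 56 [39.1 53.2]
white 0.48 65 [40.4 50.4]
white 0.5 109 [42.7 48.6]
white 0.52 130 [36.5 41.5]
white 0.54 122 [31.4 36.5]
white 0.56 100 [26.7 31.6]
white 0.58 20 [20.9 24.2]
orange 0.4 25 [100.  102.7]
orange 0.42 33 [101.1 104.8]
orange 0.44 36 [100.4 104.1]
orange 0.46 39 [101.4 104. ]
orange 0.48 14 [101.5 104.5]
white 0.38 19 [ 96.8 101.3]
white 0.4 61 [81.6 99.4]
white 0.42 57 [75.3 94.5]
white 0.44 60 [77.6 93.1]
white 0.46 60 [77.5 94.3]
white 0.48 64 [80.3 91.1]
white 0.5 111 [82.2 89. ]
white 0.52 130 [76.5 81.7]
white 0.54 118 [70.9 76.7]
white 0.56 102 [65.9 72. ]
white 0.58 24 [61.4 67.1]
orange 0.4 29 [139.8 142.2]
orange 0.42 8 [141.4 144.7]
orange 0.48 12 [141.2 155.4]
```

```bash
python3 - <<'E'
from h import *
from station import *
st=sense()
for p in([.475,-.052,.205],[.4877,.2097,.205],[.4877,.2097,.1735]):print(*delta(st,p,toolR(np.radians(-.95))))
E
```

```text
[ 0.0037  0.0588 -0.0029] [-0.02 -8.17 -0.1 ]
[ 0.0037  0.0588 -0.0029] [26.08 -8.24 -2.48]
[ 0.0037  0.0588 -0.0029] [26.09 -5.09 -2.47]
```

Emit:
step_arm:
  moves:
    - [0, 0, 0, 0, -1, 0, 1]
    - [0, 0, 0, 0, -2.5, 0, 1]
    - [0, 0, 0, 0, -4.5, 0, 1]
    - [0, 0, 0, 0, -6.5, 0, 1]
    - [0, 0, 0, 0, -7.8, 0, 1]
    - [0, 0, 0, 0.3, -8.2, 0, 1]
    - [0, 0.005, 0, 1, -8.2, -0.1, 1]
    - [0, 0.01, 0, 2.2, -8.2, -0.2, 1]
    - [0, 0.015, 0, 4, -8.2, -0.4, 1]
    - [0, 0.02, 0, 6, -8.2, -0.6, 1]
    - [0, 0.025, 0, 8, -8.2, -0.8, 1]
    - [0, 0.03, 0, 10, -8.2, -1, 1]

```text
t: 6.8
tcp_pos: [0.4791, 0.05, 0.2043]
tool_rot: [-0.498, -0.503, 0.503, 0.496]
force: [-0.3, -0.4, -4.7]
finger_gap: 0.294
```

```bash
python3 - <<'E'
from h import *
from station import *
st=sense();print(st["t"],st["tcp_pos"],st["force"],st["ft_torque"],st["finger_gap"])
for p in([.4877,.2097,.205],[.4877,.2097,.1735]):print(*delta(st,p,toolR(np.radians(-.95))))
E
```

```text
6.8 [0.47906602 0.04998526 0.20429296] [-0.28855103 -0.36333139 -4.7117081 ] [ 0.02506737 -0.02673014 -0.00238373] 0.2941012938576089
[ 0.0018  0.029  -0.0024] [15.96 -0.11 -1.06]
[ 0.0018  0.029  -0.0024] [15.97  3.04 -1.06]
```

Emit:
step_arm:
  moves:
    - [0, 0.003, 0, 2, -0.1, -0.1, 1]
    - [0, 0.006, 0, 4, -0.1, -0.3, 1]
    - [0, 0.01, 0, 6, -0.1, -0.4, 1]
    - [0, 0.015, 0, 8, -0.1, -0.5, 1]
    - [0, 0.02, 0, 10, -0.1, -0.7, 1]
    - [0, 0.024, 0, 12, -0.1, -0.8, 1]
    - [0, 0.028, 0, 13.7, -0.1, -0.9, 1]
    - [0, 0.029, 0, 15, -0.1, -1, 1]
    - [0, 0.029, 0, 15.7, -0.1, -1.06, 1]
    - [0, 0.029, 0, 15.96, -0.1, -1.06, 1]
    - [0, 0.029, 0, 15.96, -0.1, -1.06, 1]
    - [0, 0.029, 0, 15.96, -0.1, -1.06, 1]

```text
t: 8.3
tcp_pos: [0.4877, 0.2092, 0.2049]
tool_rot: [0.505, 0.495, -0.496, -0.503]
force: [-0.8, 0.2, -5.0]
finger_gap: 0.293
```

```bash
python3 - <<'E'
from h import *
from station import *
st=sense();print(st["t"],st["tcp_pos"],st["force"],st["ft_torque"],st["finger_gap"])
for n in("scene","top"):
    s=snapshot(n); np.savez(f"pics/{n}4.npz",**s)
    b=s["frame"][100:230,240:400,::-1] if n=="scene" else s["frame"][110:240,100:260,::-1]
    cv2.imwrite(f"pics/{n}4z.png",cv2.resize(b,None,fx=4.5,fy=4.5,interpolation=cv2.INTER_CUBIC))
st=sense()
for p in([.4877,.2097,.205],[.4877,.2097,.1735]):print(*delta(st,p,toolR(np.radians(-.95))))
E
```

```text
8.3 [0.48766779 0.20924179 0.20491031] [-0.78568595  0.21602819 -4.99234694] [-0.04652184 -0.00818789  0.05164193] 0.29297785502604295
[ 0.0017 -0.0007 -0.0025] [ 0.04 -0.01  0.  ]
[ 0.0017 -0.0007 -0.0025] [0.05 3.14 0.01]
```

View pics/scene4z.png

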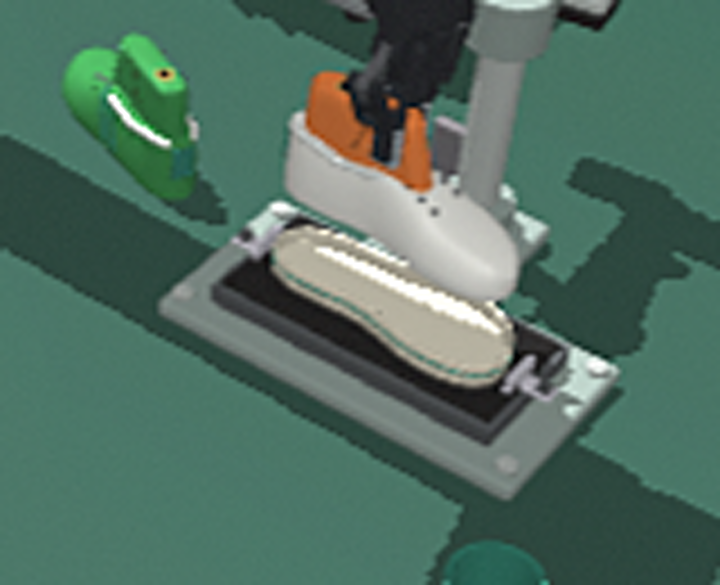

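View pics/top4z.png

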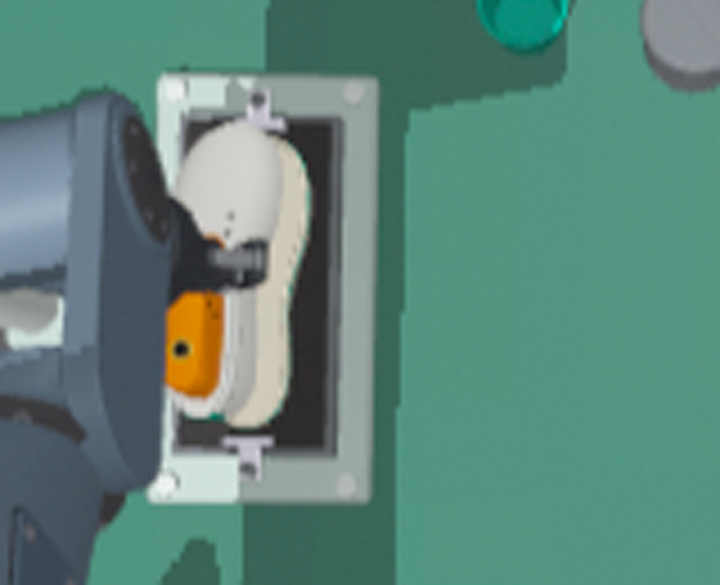

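Emit:
step_arm:
  moves:
    - [0, 0, 0, 0, 0.5, 0, 1]
    - [0, 0, 0, 0, 1.1, 0, 1]
    - [0, 0, 0, 0, 1.7, 0, 1]
    - [0, 0, 0, 0, 2.3, 0, 1]
    - [0, 0, 0, 0, 2.8, 0, 1]
    - [0, 0, 0, 0.05, 3.1, 0, 1]
    - [0, 0, 0, 0.05, 3.1, 0, 1]
    - [0, 0, 0, 0.05, 3.1, 0, 1]

```text
t: 9.4
tcp_pos: [0.4879, 0.2098, 0.1741]
tool_rot: [0.505, 0.496, -0.496, -0.503]
force: [0.2, 0.7, -5.4]
finger_gap: 0.292
```

```bash
python3 - <<'E'
from h import *
from station import *
st=sense();print(st["t"],st["tcp_pos"],st["force"],st["ft_torque"],st["finger_gap"],R.from_quat(st["tool_rot"]).as_matrix().round(4).tolist())
zt=st["tcp_pos"][2]+.0165
cy,sy=np.cos(np.radians(-.95)),np.sin(np.radians(-.95))
orig=np.array([.5002,.2095])
print("expected hole",orig+[cy*-.06,sy*-.06])
for n in("scene","top"):
    s=snapshot(n); np.savez(f"pics/{n}5.npz",**s)
    b=s["frame"][100:230,240:400,::-1] if n=="scene" else s["frame"][110:240,100:260,::-1]
    cv2.imwrite(f"pics/{n}5z.png",cv2.resize(b,None,fx=4.5,fy=4.5,interpolation=cv2.INTER_CUBIC))
    h=hsv(s); P=cloud(s)
    if n=="top":
        r=(slice(175,205),slice(132,155))
        g=h[r][...,2]; o=(h[r][...,0]>5)&(h[r][...,0]<25)&(h[r][...,1]>120)&(P[r][...,2]>zt-.02)
        v,u=np.where(o); Q=plane(s,np.c_[u+132,v+175],zt); print("cone vis",rect(Q),np.median(P[r][o][:,2]), "heel end x",Q[:,0].min())
        hull=cv2.fillConvexPoly(np.zeros(o.shape,np.uint8),cv2.convexHull(np.c_[u,v].astype(np.int32)),1)
        d=(hull>0)&(g<100); v,u=np.where(d); print([(a+132,b+175,int(g[b,a])) for a,b in zip(u,v)])
    # white points by depth for toe
    reg=(P[...,2]>.075)&(P[...,2]<.16)&(h[...,1]<40)&(P[...,0]>.39)&(P[...,0]<.63)&(P[...,1]>.12)&(P[...,1]<.29)&(h[...,2]>130)
    Q=P[reg]
    for lo in np.arange(.38,.63,.02):
        k=Q[(Q[:,0]>lo)&(Q[:,0]<=lo+.02)]
        if len(k)>5: print(n,round(lo,2),len(k),"z",np.round(np.percentile(k[:,2],[50,90])*1000,1),"y",np.round(np.percentile(k[:,1],[2,98])*1000,1))
    print("toe x",np.percentile(Q[:,0],[99,100]))
E
```

```text
9.4 [0.48792766 0.20976106 0.17409748] [ 0.22505443  0.70038166 -5.37265004] [-0.01743458  0.0257968   0.02117137] 0.29169568448122074 [[0.0172, 0.0022, -0.9998], [0.9998, -0.0024, 0.0172], [-0.0024, -1.0, -0.0022]]
expected hole [0.44020825 0.21049479]
scene 0.4 42 z [131.1 148.8] y [191.2 213.6]
scene 0.42 72 z [124.7 145. ] y [184.4 194.6]
scene 0.44 72 z [122.5 141.7] y [184.3 196.8]
scene 0.46 71 z [119.1 141.3] y [185. 197.]
scene 0.48 71 z [122.  140.3] y [183.2 195.8]
scene 0.5 87 z [126.4 139.8] y [180.2 229.3]
scene 0.52 109 z [128.7 137.3] y [173.  227.9]
scene 0.54 127 z [123.4 130.9] y [170.8 230.7]
scene 0.56 117 z [117.6 124.8] y [169.5 230.9]
scene 0.58 95 z [111.5 118.8] y [176.1 216.6]
toe x [0.59850965 0.60107806]
cone vis (array([444. , 206.2]), 27.4, 66.3, 87.5) 0.19116092436030607 heel end x 0.41072136226348865
[(np.int64(147), np.int64(175), 52), (np.int64(148), np.int64(175), 52), (np.int64(149), np.int64(175), 90), (np.int64(142), np.int64(177), 62), (np.int64(142), np.int64(187), 27), (np.int64(143), np.int64(187), 41), (np.int64(142), np.int64(188), 28), (np.int64(143), np.int64(188), 33), (np.int64(144), np.int64(188), 90), (np.int64(143), np.int64(189), 99)]
top 0.4 78 z [147.4 151.8] y [190.  227.6]
top 0.42 47 z [134.1 149.5] y [187.2 196.8]
top 0.44 42 z [135.8 145.1] y [186.8 197.1]
top 0.46 40 z [133.5 145.1] y [187.  194.6]
top 0.5 27 z [135.2 142.1] y [177.5 201. ]
top 0.52 109 z [131.  136.2] y [174.5 221.2]
top 0.54 139 z [125.1 129.5] y [172.1 235. ]
top 0.56 128 z [120.1 124.8] y [172.5 231.8]
top 0.58 63 z [115.5 119.7] y [177.9 220.4]
toe x [0.59304388 0.59695166]
```

View pics/scene5z.png

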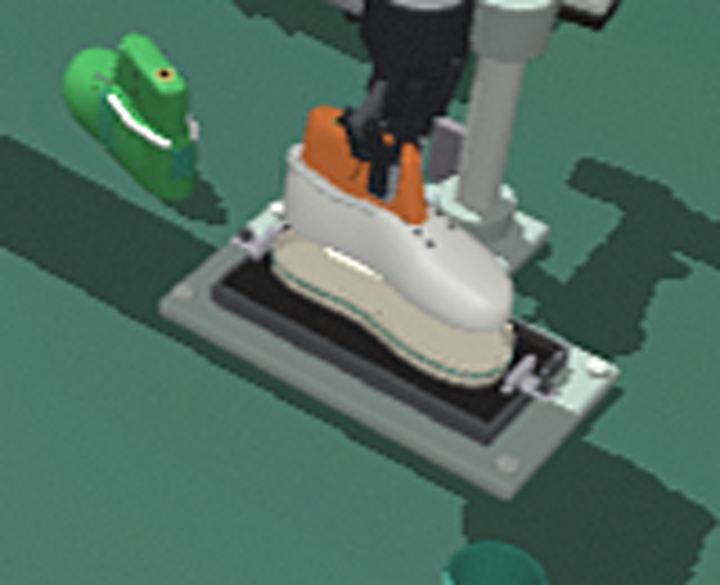

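View pics/top5z.png

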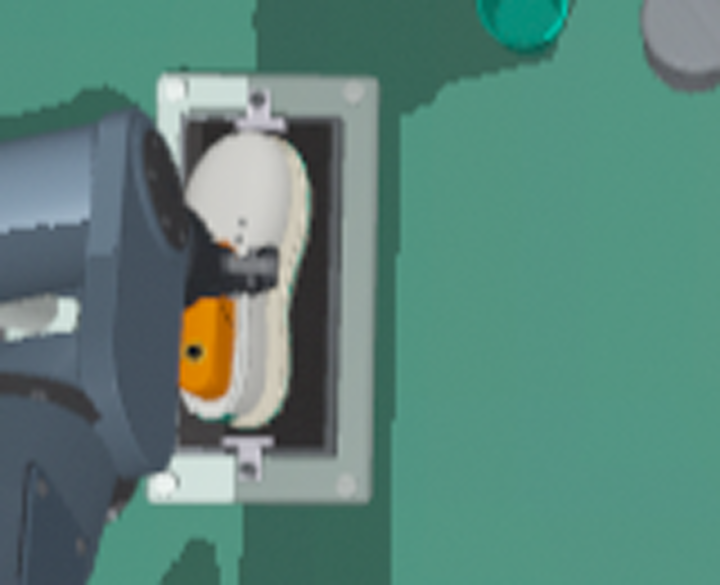

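```bash
python3 - <<'E'
from h import *
from station import *
s=dict(np.load("pics/top5.npz")); h=hsv(s)
v,u=np.mgrid[185:192,140:147]; w=np.clip(150.-h[185:192,140:147,2],0,None)
p=((u*w).sum()/w.sum(),(v*w).sum()/w.sum()); print(p,plane(s,p,.1906))
s0=dict(np.load("pics/top0.npz")); h=hsv(s0)
v,u=np.mgrid[190:197,233:240]; w=np.clip(150.-h[190:197,233:240,2],0,None)
p=((u*w).sum()/w.sum(),(v*w).sum()/w.sum()); print(p,plane(s0,p,.1))
# right side edge of the shoe's cone (y=-13): visible upper edge
P=cloud(s);h=hsv(s)
o=(h[...,0]>5)&(h[...,0]<25)&(h[...,1]>120)&(h[...,2]>215)&(P[...,2]>.18)&(P[...,0]<.46)&(P[...,1]>.15)&(P[...,1]<.3)
pts=[]
for r in range(178,196):
    c=np.where(o[r])[0]
    if len(c)>3: pts.append((c.max()+.5,r))
Q=plane(s,pts,.1906); f=cv2.fitLine(Q[:,:2].astype(np.float32),cv2.DIST_HUBER,0,.001,.01).ravel()
print("edge ang",np.degrees(np.arctan(f[1]/f[0])),f[2:],len(pts))
E
```

```text
(np.float64(142.60488505747125), np.float64(187.7212643678161)) [[0.4401944  0.21198366 0.1906    ]]
(np.float64(236.0078125), np.float64(193.53125)) [[ 0.4267906  -0.05239328  0.1       ]]
edge ang -7.198952 [0.44076595 0.20054607] 8
```

```bash
python3 - <<'E'
from station import *
st=sense();print(st["t"],st["tcp_pos"],abs(st["qd"]).max(),st["force"],st["finger_gap"])
print(sign_off())
E
```

```text
9.5 [0.48791978 0.20975009 0.17416482] 0.0014878594201314548 [ 0.62579169 -0.05793957 -4.79109123] 0.29575475389134576
the job is handed in; nothing more can be done
None
```

I gripped the left shoe by its orange cone and carried it level over the sole. I handed in at about 9.5 s, still holding it about 30 mm above the rim, toe over toe. The left shoe was the one without stripes on its −y side, and the grip sat within about 2 mm of its balance point.

- **Level:** after the first lift, the depth readings at heel, cone and toe had all risen by the same 40 mm. At the end the tool was tilted about 0.003 rad, and the wrist moment was close to zero.
- **Position:** the hole in the cone was at (0.4402, 0.2120) m against an expected (0.4402, 0.2105) m, so 1.5 mm off sideways. That is within the camera calibration, and I left it. The toe tip was seen at x ≈ 0.597–0.601 m against about 0.600 m expected.
- **Height:** the underside was about 0.0906 m above the bench and the rim 0.060 m, leaving a gap of about 30.6 mm.
- **Stillness:** the highest joint speed was 0.0015 rad/s, and the grip was steady.

**Check that disagreed:** a line fit to the visible cone edge gave a yaw of −7°, where the gripper's yaw was −0.95°. It used only 8 pixels of a partly hidden, rounded edge, so I discounted it. I relied on the gripper's yaw because the flat pads align the cone, and the margins to the sole looked even in the picture. I did not confirm the yaw another way.

The right shoe, the press and everything else were left alone. I saw no contact with them in the pictures or the wrist forces.

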